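# Press the proud tappet home

## Robot

A 7-joint arm with a two-finger parallel gripper is mounted at the origin on the work surface. World frame = base frame: x ahead of the robot, y to its left, z up, the work surface at z = 0. Lengths are in mm, angles in rad, forces in N, time in s.
With the tool pointing down it reaches from about 425 to 875 mm from the base axis. Payload 8.4 kg.
Tool frame: the origin (TCP) lies at the very end of the fingers, on their centre line; the grasp point (between the pads) lies 19 mm behind it; z points along the fingers, y is the direction in which the jaws open and shut (so a half turn about z gives the same grasp; the last joint's range is limited). The gripper opens to 85 mm and grips with 20 to 120 N. Pads are 22 mm wide; open, the fingers measure 114 mm over their backs; the gripper's body (76 mm by 85 mm) begins 54 mm behind the grasp point. The pads swing forward as they close: fully open they stand 13 mm farther back than shut.
Start: joints at [-1.404, 0.333, 0.04, 1.465, -0.013, 1.343, -0.059], TCP at [170.745, 627.144, 231.308] pointing down, gripper open.
Joint ranges: [-2.58, 2.58], [-0.38, 2.09], [-1.3, 1.39], [0.25, 2.4], [-1.5, 4.64], [0.08, 2.09], [-2.65, 2.65]. Speed limits (rad/s): [2.22, 2.22, 2.79, 2.79, 3.14, 3.14, 3.14].

## Interface

Orientations are given as a unit quaternion [w, x, y, z].
In Python, from station import bot, read_camera, get_calibration gives the robot as it stands.
- The arm moves only by the tool jog_arm, never from a script. Its argument "motion" is a list of rows, each an object of numbers: "x", "y", "z": the shift along the tool's x, y, z in mm; "ax", "ay", "az": the turn, a rotation vector about the tool's x, y, z in degrees; "claw": the gripper command: -1 is shut, 1 is fully open, values between are in proportion. In form: [{"x": .., "y": .., "z": .., "ax": .., "ay": .., "az": .., "claw": ..}, ...]. A call has exactly 5 rows; each row is the pose to reach, as a shift and turn from the pose measured when the call began, along the tool's axes at that moment; what a row does not reach only later rows make up. A row lasts 1/10 s, in which the tool goes at most 50 mm and 8.59 degrees, less where a joint would pass 70% of its speed; a pose out of reach is approached as far as the arm can. A call with a gripper value outside its range is refused whole. The fingers move at their own pace and stop on an object; "force" is the grip in N (left out, the last holds). Time passes only in rows, so rows that repeat a pose let the fingers close, or fill a call up. It gives the time, the measured TCP pose, the force and the opening at its end, in the units of the state.
- bot.sense(): the state, without advancing time (a new reading comes with each control period).
- read_camera(name): name is "side" or "top" or "wrist"; returns the picture (400x640x3 uint8, red, green, blue); there is no depth.
- get_calibration(name): a dict with "camera_matrix" (3x3 intrinsics, pixels), "origin" and "attitude" of the camera in the world. Camera axes: x right, y down, z forward; pixel columns grow to the right and rows downward; lengths in mm; the calibration is good to about 2 mm. A picture is of the moment at which its call begins: read the wrist's pose just before it. get_calibration takes no time and is no camera call; for the wrist camera it gives the pose at the moment of the call.
- bot.hand_in(): hands the job in, once; it reports no verdict.
The state is a dict: "clock": time; "joint_positions": joint angles; "joint_vel": joint speeds; "joint_torque": joint torques, N m; "tcp_pos": TCP position; "orientation": TCP orientation; "contact_force": force on the tool from outside, world axes, zero at the start; "torque": the same for the moment, N m; "opening": opening from 0.0 (shut) to 1.0 (fully open).
Only numpy, scipy, OpenCV 4.12 (cv2) and the standard library are available. Lean on these libraries where they do the work, as an engineer would, in place of code of your own. Each camera call takes 0.05 s, during which the arm holds its last target. There are 200 camera calls.

## Task

One bucket tappet in the cylinder head has hung up in its bore and its crown stands proud of the other tappets. Press it down gently with the fingertips until it is fully home, level with the others, then take the hand up well clear of the head. Only press it, never pull it up; do not touch the other tappets or the head itself, and leave the parts on the bench where they are.

Things in the scene. Friction and masses are not known exactly. Their poses are not given: they have to be found in the camera images.
- head: Bare aluminium cylinder head, 150 x 400 x 119 mm high, fixed top up on two wooden blocks. Origin: under its middle, on the bench (z = 0). Its y axis runs along the head and its one row of eight tappet bores, over the middle line (x = 0), at y = -151, -113, -63, -25, 25, 63, 113 and 151 mm. The deck round the bores is 142 mm above the bench, the outer rim 152 mm, 66 mm from the row.
- mid_saddle (a point): Middle of the top of the central one of five bearing saddles that stand across the row at the head's y = -176, -88, 0, 88 and 176 mm, between the pairs of bores and at the ends: each 12 mm thick along y, 60 mm long across, flat top 164 mm above the bench (this point), with a half-round hollow in the middle. Axes as the head's.
- tappet (a joint): The bucket tappet (plain steel cup, 33 mm across, flat crown up) that is not yet home: how far it stands above its home position, m. 0 = home, its crown 147 mm above the bench, level with the other tappets and 5 mm above the deck; at the start 9 to 13 mm, at most 22 mm. It slides straight up and down in an oily bore with 4 to 5 N of drag, stays where it is left, and stops hard at 0, on the valve.
- tappet_crown (a point): Centre of the flat top of that tappet; it moves with it. Any of the eight bores may hold it.
- seated1: A tappet that is already home: same steel cup, 33 mm across. Origin: centre of its flat crown, 147 mm above the bench. It does not move.
- seated2: A tappet that is already home: same steel cup, 33 mm across. Origin: centre of its flat crown, 147 mm above the bench. It does not move.
- seated3: A tappet that is already home: same steel cup, 33 mm across. Origin: centre of its flat crown, 147 mm above the bench. It does not move.
- seated4: A tappet that is already home: same steel cup, 33 mm across. Origin: centre of its flat crown, 147 mm above the bench. It does not move.
- seated5: A tappet that is already home: same steel cup, 33 mm across. Origin: centre of its flat crown, 147 mm above the bench. It does not move.
- seated6: A tappet that is already home: same steel cup, 33 mm across. Origin: centre of its flat crown, 147 mm above the bench. It does not move.
- empty_mouth (a point): Middle of the mouth of the one bore with no tappet in it yet, at deck height; the end of the valve is seen down inside.
- spare_center (a point): Centre of the loose tappet, open side up, that stands on the bench beside the head: 33 mm across, 26 mm high. Bystander.
- cap_tray: Steel tray, 95 x 200 x 22 mm high, with five bearing caps. Origin: middle of its underside. Bystander.
- spray_can: Spray can standing on the bench, 53 mm across, 150 mm high. Origin: middle of its foot. Bystander.
- screwdriver: Screwdriver lying on the bench. Bystander.

How it is judged (in metres and radians):
On the way, in this order (a step that is already met when the one before it is completed fails the run):
1. the fingers touch the tappet while it still stands proud (value of joint tappet above 0.004 m and contact force between the fingers and tappet above 0.5 N), for 0.02 s.
2. the tappet is pressed home (under 1.5 mm proud) (value of joint tappet below 0.0015 m), for 0.1 s.
At the end, for the whole second after the job is handed in: The tappet stands less than 1.5 mm above its home position, the grasp point between the fingers is more than 60 mm away from it (the tips over about 40 mm above it), and the spare tappet, tray, spray can and screwdriver are within 10 mm of where they were (value of joint tappet below 0.0015 m and distance between the grasp point and tappet_crown above 0.06 m and distance of each of spare_center, cap_tray, spray_can, screwdriver from where it was at the start of the episode below 0.01 m); the robot touches nothing.
It fails at once if a tappet that is already home is touched (over 1.5 N) (contact force between any of seated1, seated2, seated3, seated4, seated5, seated6 and anything else above 1.5 N).
It fails at once if the head itself (saddles, deck, rim) is touched (over 3 N) (contact force between head and anything else above 3 N).
It fails at once if the tappet is pressed or struck harder than 60 N (contact force between tappet and anything else above 60 N).
It fails at once if the tappet is drawn up out of its bore (over 17 mm proud) (value of joint tappet above 0.017 m).
It fails at once if the spare tappet, tray of caps, spray can or screwdriver is knocked or lifted (moved over 10 mm) (distance of any of spare_center, cap_tray, spray_can, screwdriver from where it was at the start of the episode above 0.01 m).
It also fails if it takes over 32 s, if anything falls off the work surface, if the arm or the gripper's body presses on something with over 40 N, if the wrist force passes 120 N, or if a joint passes its speed limit or range.

## Working session

There is one attempt and no reset: what is moved stays moved. The work goes in short steps, Python scripts to look and compute and a tool call to move; the robot and the scene stay as the last step left them, time stands still between calls to the robot, and variables do not carry over. Pictures are saved under pics/ and viewed, about 8 in all and at most 12, crops included, and the job is handed in when it is done.

Besides the shell and the picture viewer there is one more tool, called after "Emit:" as a command line: name --argument value ..., lists and objects as JSON in quotes. jog_arm: Moves the arm, as the interface text tells. Its arguments: {"type":"object","properties":{"motion":{"type":"array"},"force":{"type":"number"}},"required":["motion"]}

```bash
mkdir -p pics
python3 - <<'E'
from station import bot, read_camera, get_calibration
import cv2
s=bot.sense(); print(s['clock'],s['tcp_pos'],s['orientation'],s['opening'])
for n in ['side','top','wrist']:
    c=get_calibration(n); print(n,c)
    cv2.imwrite(f'pics/{n}0.png',read_camera(n)[:,:,::-1])
E
```

```text
0.0 [170.6334623  626.71391223 230.37048099] [-6.52091200e-05  1.32514139e-01  9.91180746e-01 -8.52708060e-04] 0.9983380949384473
side {'camera_matrix': array([[385.77129265,   0.        , 319.83648895],
       [  0.        , 385.77129265, 197.30585657],
       [  0.        ,   0.        ,   1.        ]]), 'origin': array([184.52643814, 847.10020633, 681.0242915 ]), 'attitude': array([ 0.10523494, -0.18542952,  0.85715985, -0.46884804])}
top {'camera_matrix': array([[413.13646339,   0.        , 321.59926189],
       [  0.        , 413.13646339, 197.78029439],
       [  0.        ,   0.        ,   1.        ]]), 'origin': array([ 410.20708692,   49.06245389, 1158.76714759]), 'attitude': array([-0.05763042,  0.70950766, -0.70038516,  0.05232827])}
wrist {'camera_matrix': array([[285.18066559,   0.        , 319.02705716],
       [  0.        , 285.18066559, 202.92466321],
       [  0.        ,   0.        ,   1.        ]]), 'origin': array([ 91.18478834, 650.36385728, 372.9234534 ]), 'attitude': array([0.12723079, 0.78419713, 0.59977949, 0.09545553])}
```

View pics/top0.png

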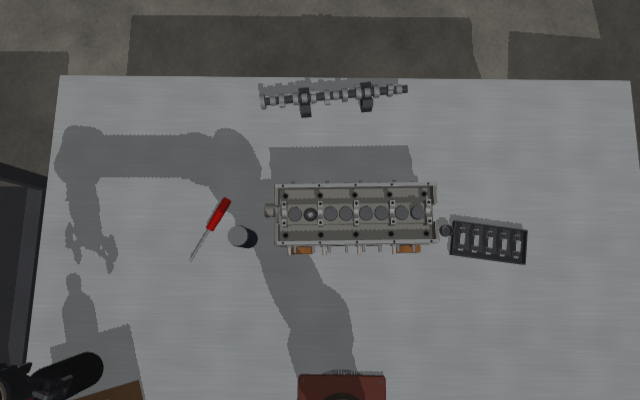

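View pics/side0.png

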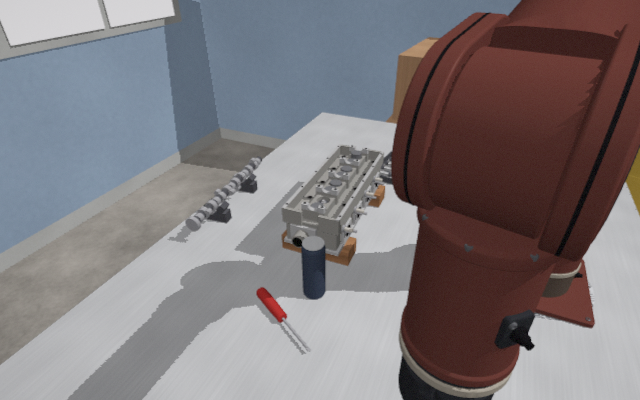

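The top view shows the head at about (278–435, 185–245) with the empty bore near (310, 214); the tray is at (488, 242), the spray can at (242, 236), the screwdriver at (210, 228), and the spare tappet at (446, 230). The side view shows the head at (340, 195), with the arm not blocking it. Next I'll enlarge both.

Run:
```python
import cv2,numpy as np
a=cv2.imread('pics/top0.png')[175:255,265:460]; b=cv2.imread('pics/side0.png')[135:265,275:400]
a=cv2.resize(a,None,fx=4,fy=4,interpolation=cv2.INTER_CUBIC)
cv2.imwrite('pics/topc.png',a)
b=cv2.resize(b,None,fx=4.5,fy=4.5,interpolation=cv2.INTER_CUBIC)
cv2.imwrite('pics/sidec.png',b)
```

```text
(no output)
```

View pics/topc.png

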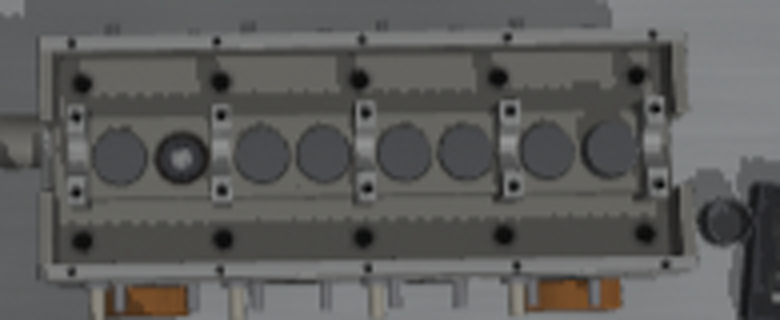

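View pics/sidec.png

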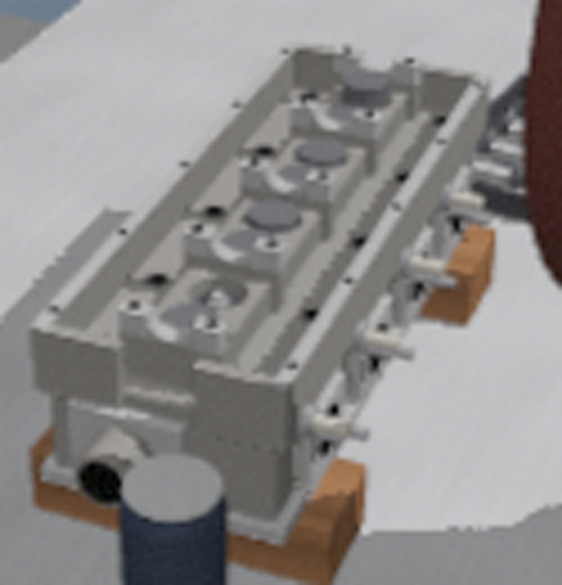

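Top crop: the rightmost tappet at crop (610, 148), image about (417, 212), shows its side wall and casts a shadow. The empty bore is second from the left, at crop (181, 157), and the other six are level. The side crop agrees: the farthest tappet at crop (365, 85) stands proud. Now I'll fit the head pose.

```bash
cat > h.py <<'E'
import numpy as np
from scipy.spatial.transform import Rotation as R
from station import get_calibration
def rot(c): return R.from_quat(np.roll(c['attitude'],-1)).as_matrix()
def ray(c,uv,z):
    K=c['camera_matrix']; d=rot(c)@np.linalg.solve(K,[uv[0],uv[1],1]); o=c['origin']
    return o+d*(z-o[2])/d[2]
def proj(c,p):
    q=c['camera_matrix']@(rot(c).T@(np.asarray(p)-c['origin'])); return q[:2]/q[2]
E
python3 - <<'E'
from h import *
from scipy.optimize import least_squares
c=get_calibration('top'); f=lambda p:((p[0]+.5)/4-.5+265,(p[1]+.5)/4-.5+175)
sy=[176,88,0,-88,-176]
sad=[((77,116),(77,190)),((221,113),(221,187)),((364,111),(367,186)),((510,109),(514,185)),((655,107),(660,183))]
P=[];H=[]
for y,(a,b) in zip(sy,sad):
    P.append((ray(c,f(a),164)+ray(c,f(b),164))/2);H.append(y)
for y,a,z in [(151,(119,156),147),(113,(181,157),142),(63,(262,153),147),(25,(323,153),147),(-25,(404,152),147),(-63,(465,152),147),(-113,(547,150),147)]:
    P.append(ray(c,f(a),z));H.append(y)
P=np.array(P)[:,:2];H=np.array(H)
g=lambda v:(v[:2]+np.outer(H,[-np.sin(v[2]),np.cos(v[2])])-P)
r=least_squares(lambda v:g(v).ravel(),[600,50,0]); v=r.x
print(v,np.degrees(v[2])); print(g(v).round(1))
d=np.array([-np.sin(v[2]),np.cos(v[2])])
print('tappet xy',v[:2]-151*d)
for z in (147,158): print(z,ray(c,f((610,148)),z), ((ray(c,f((610,148)),z)[:2]-v[:2])@d))
from station import bot
s=bot.sense();print(R.from_quat(np.roll(s['orientation'],-1)).as_matrix().round(3))
np.save('head.npy',v)
E
```

```text
[ 5.32733152e+02 -2.65501700e+01  2.63142284e-02] 1.5076942281618264
[[-0.1  0.8]
 [-0.7  0.1]
 [-0.4 -0.3]
 [-0.1  0.3]
 [-0.1  0.4]
 [ 0.2  0.1]
 [ 0.7  0.1]
 [-0.5  0.2]
 [ 0.1 -0.2]
 [ 0.1 -0.3]
 [ 0.6 -0.8]
 [ 0.1 -0.3]]
tappet xy [ 536.70614231 -177.49789385]
147 [ 537.35473903 -177.92260938  147.        ] -151.44163384212186
158 [ 535.97238127 -175.45481261  158.        ] -148.9383199444251
[[-0.965  0.263 -0.   ]
 [ 0.263  0.965 -0.001]
 [-0.    -0.001 -1.   ]]
```

Emit:
jog_arm --motion '[{"x":-40,"y":-12,"z":-20,"az":8,"claw":-1},{"x":-80,"y":-24,"z":-40,"az":16,"claw":-1},{"x":-120,"y":-36,"z":-60,"az":24,"claw":-1},{"x":-160,"y":-48,"z":-70,"az":32,"claw":-1},{"x":-200,"y":-60,"z":-70,"az":40,"claw":-1}]' --force 20

```text
$.motion[0]: bad value
```

```bash
cat > plan.py <<'E'
import sys
from h import *
from station import bot
# args: world target x y z ; prints shift in tool axes and rotation vector (deg) to tool-x along row, z down
s=bot.sense(); M=R.from_quat(np.roll(s['orientation'],-1)); v=np.load('head.npy')
d=np.array([-np.sin(v[2]),np.cos(v[2]),0]); z=np.array([0,0,-1.]); T=R.from_matrix(np.c_[d,np.cross(z,d),z])
print('t',s['clock'],'tcp',s['tcp_pos'].round(1),'F',s['contact_force'].round(1),'open',round(s['opening'],3),'j',s['joint_positions'].round(2))
print('shift',M.inv().apply(np.array(sys.argv[1:4],float)-s['tcp_pos']).round(1),'rot',np.degrees((M.inv()*T).as_rotvec()).round(1))
E
python3 plan.py 540 220 300; python3 plan.py 550 50 300
```

```text
t 0.15 tcp [170.7 626.8 230.6] F [ 0.4 -0.6 -0.2] open 0.998 j [-1.4   0.33  0.04  1.47 -0.01  1.34 -0.06]
shift [-463.3 -295.6  -69. ] rot [-0.1  0.1 73.3]
t 0.15 tcp [170.7 626.8 230.6] F [ 0.4 -0.6 -0.2] open 0.998 j [-1.4   0.33  0.04  1.47 -0.01  1.34 -0.06]
shift [-517.6 -457.   -68.7] rot [-0.1  0.1 73.3]
```

Emit:
jog_arm --motion '[{"x":-40,"y":-12,"z":-20,"ax":0,"ay":0,"az":8,"claw":-1},{"x":-80,"y":-24,"z":-40,"ax":0,"ay":0,"az":16,"claw":-1},{"x":-120,"y":-36,"z":-60,"ax":0,"ay":0,"az":24,"claw":-1},{"x":-160,"y":-48,"z":-70,"ax":0,"ay":0,"az":32,"claw":-1},{"x":-200,"y":-60,"z":-70,"ax":0,"ay":0,"az":40,"claw":-1}]' --force 20

```text
clock: 0.65
tcp_pos: [349.5, 515.9, 302.6]
orientation: [0.0, 0.466, 0.885, 0.001]
contact_force: [-1.0, 0.9, -1.0]
opening: 0.146
```

```bash
python3 plan.py 530 300 300; python3 plan.py 550 50 300
```

```text
t 0.65 tcp [349.5 515.9 302.6] F [-1.   0.9 -1. ] open 0.146 j [-1.24  0.25  0.24  1.43 -0.06  1.46 -0.4 ]
shift [-280.1   26.7    2.5] rot [ 0.1 -0.1 32.9]
t 0.65 tcp [349.5 515.9 302.6] F [-1.   0.9 -1. ] open 0.146 j [-1.24  0.25  0.24  1.43 -0.06  1.46 -0.4 ]
shift [-497.6  -98.2    2.2] rot [ 0.1 -0.1 32.9]
```

Emit:
jog_arm --motion '[{"x":-48,"y":5,"z":0,"ax":0,"ay":0,"az":7,"claw":-1},{"x":-96,"y":10,"z":0,"ax":0,"ay":0,"az":14,"claw":-1},{"x":-144,"y":14,"z":0,"ax":0,"ay":0,"az":21,"claw":-1},{"x":-192,"y":18,"z":0,"ax":0,"ay":0,"az":28,"claw":-1},{"x":-240,"y":23,"z":0,"ax":0,"ay":0,"az":33,"claw":-1}]'

```text
clock: 1.15
tcp_pos: [505.1, 329.2, 302.6]
orientation: [-0.0, 0.7, 0.714, 0.001]
contact_force: [0.8, 0.5, -1.4]
opening: -0.003
```

```bash
python3 plan.py 545 90 300
```

```text
t 1.15 tcp [505.1 329.2 302.6] F [ 0.8  0.5 -1.4] open -0.003 j [-1.01  0.21  0.44  1.49 -0.09  1.45 -0.55]
shift [-240.    35.     2.2] rot [ 0.1 -0.1 -0.3]
```

Emit:
jog_arm --motion '[{"x":-48,"y":8,"z":0,"ax":0,"ay":0,"az":0,"claw":-1},{"x":-96,"y":16,"z":0,"ax":0,"ay":0,"az":0,"claw":-1},{"x":-144,"y":24,"z":0,"ax":0,"ay":0,"az":0,"claw":-1},{"x":-192,"y":32,"z":0,"ax":0,"ay":0,"az":0,"claw":-1},{"x":-240,"y":35,"z":0,"ax":0,"ay":0,"az":0,"claw":-1}]'

```text
clock: 1.65
tcp_pos: [545.1, 87.9, 302.1]
orientation: [-0.0, 0.7, 0.714, 0.001]
contact_force: [1.2, -0.6, 0.1]
opening: 0.0
```

```bash
python3 plan.py 537 -140 280
```

```text
t 1.65 tcp [545.1  87.9 302.1] F [ 1.2 -0.6  0.1] open 0.0 j [-0.78  0.1   0.59  1.62 -0.06  1.43 -0.16]
shift [-227.7  -12.7   21.7] rot [ 0.1 -0.1 -0.3]
```

Emit:
jog_arm --motion '[{"x":-48,"y":-2,"z":4,"ax":0,"ay":0,"az":0,"claw":-1},{"x":-96,"y":-5,"z":8,"ax":0,"ay":0,"az":0,"claw":-1},{"x":-144,"y":-8,"z":12,"ax":0,"ay":0,"az":0,"claw":-1},{"x":-190,"y":-11,"z":17,"ax":0,"ay":0,"az":0,"claw":-1},{"x":-228,"y":-13,"z":22,"ax":0,"ay":0,"az":0,"claw":-1}]'

```text
clock: 2.15
tcp_pos: [535.9, -143.2, 279.7]
orientation: [-0.0, 0.7, 0.714, 0.001]
contact_force: [0.6, -1.2, -0.5]
opening: 0.003
```

```bash
python3 plan.py 536.7 -177.5 230
python3 - <<'E'
from h import *
from station import *
import cv2
c=get_calibration('wrist'); im=read_camera('wrist')[:,:,::-1].copy()
cv2.imwrite('pics/w1.png',im); np.save('w1.npy',c,allow_pickle=True)
v=np.load('head.npy');d=np.array([-np.sin(v[2]),np.cos(v[2])])
for y,z in [(-151,147),(-151,158),(-113,147),(-176,164),(-88,164)]: print(y,z,proj(c,[*(v[:2]+y*d),z]).round(1))
print(c['origin'])
E
```

```text
t 2.15 tcp [ 535.9 -143.2  279.7] F [ 0.6 -1.2 -0.5] open 0.003 j [-0.51  0.13  0.78  1.66 -0.09  1.39  0.29]
shift [-34.4   0.1  49.7] rot [ 0.1 -0.1 -0.4]
-151 147 [320.7 226.5]
-151 158 [320.7 230.8]
-113 147 [320.5 191.6]
-176 164 [320.9 255.8]
-88 164 [320.4 170.5]
[532.81446045 -60.31786423 422.25898154]
```

View pics/w1.png

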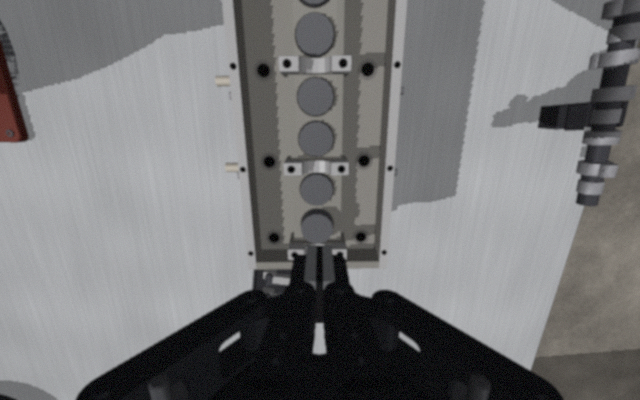

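The wrist view shows the proud tappet at about (318, 225), its seated neighbour at (317, 188), the end saddle at (318, 252) and the fingertips at about (319, 247). The row sits about 3 px left of the prediction, so I'll measure it more finely.

Run:
```python
from h import *
from station import *
import cv2
c=get_calibration('wrist'); s=bot.sense(); print('tcp px',proj(c,s['tcp_pos']))
im=cv2.imread('pics/w1.png')[140:270,255:385]
cv2.imwrite('pics/w1c.png',cv2.resize(np.clip(im*1.6,0,255).astype('uint8'),(780,780)[:2],interpolation=cv2.INTER_CUBIC)[180:])
```

```text
tcp px [321.7588427  262.68993553]
```

View pics/w1c.png

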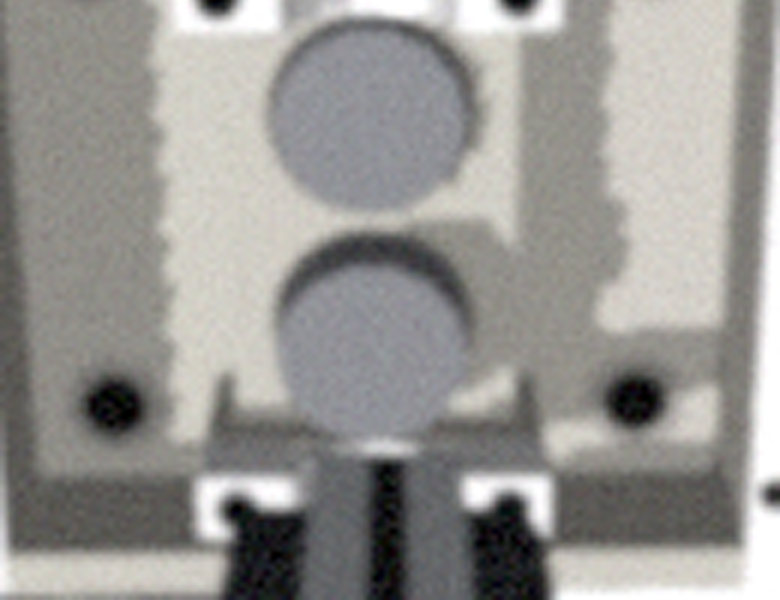

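Emit:
jog_arm --motion '[{"x":-20,"y":-1,"z":5,"ax":0,"ay":0,"az":0,"claw":-1},{"x":-33,"y":-2,"z":25,"ax":0,"ay":0,"az":0,"claw":-1},{"x":-33,"y":-2,"z":55,"ax":0,"ay":0,"az":0,"claw":-1},{"x":-33,"y":-2,"z":80,"ax":0,"ay":0,"az":0,"claw":-1},{"x":-33,"y":-2,"z":95,"ax":0,"ay":0,"az":0,"claw":-1}]'

```text
clock: 2.7
tcp_pos: [531.9, -182.5, 182.2]
orientation: [-0.0, 0.703, 0.711, -0.001]
contact_force: [-0.3, 0.1, 0.1]
opening: 0.002
```

```bash
python3 plan.py 535 -176 175
python3 - <<'E'
from h import *
from station import *
import cv2
c=get_calibration('wrist'); im=read_camera('wrist')[:,:,::-1].copy()
cv2.imwrite('pics/w2.png',im)
print('tcp px',proj(c,bot.sense()['tcp_pos']))
for p in ([535,-176,158],[535,-138,147],[535.6,-201,164]): print(p,proj(c,p))
im=im[170:300,255:385]
cv2.imwrite('pics/w2c.png',cv2.resize(np.clip(im*1.8,0,255).astype('uint8'),(780,780),interpolation=cv2.INTER_CUBIC)[:600])
E
```

```text
t 2.7 tcp [ 531.9 -182.5  182.2] F [-0.3  0.1  0.1] open 0.002 j [-0.43  0.23  0.79  1.78 -0.17  1.21  0.42]
shift [6.5 3.2 7.1] rot [-0.1  0.  -0.8]
tcp px [320.61874977 260.67628956]
[535, -176, 158] [326.49715499 234.20150848]
[535, -138, 147] [327.37001004 172.07903174]
[535.6, -201, 164] [326.82097431 273.42937487]
```

View pics/w2c.png

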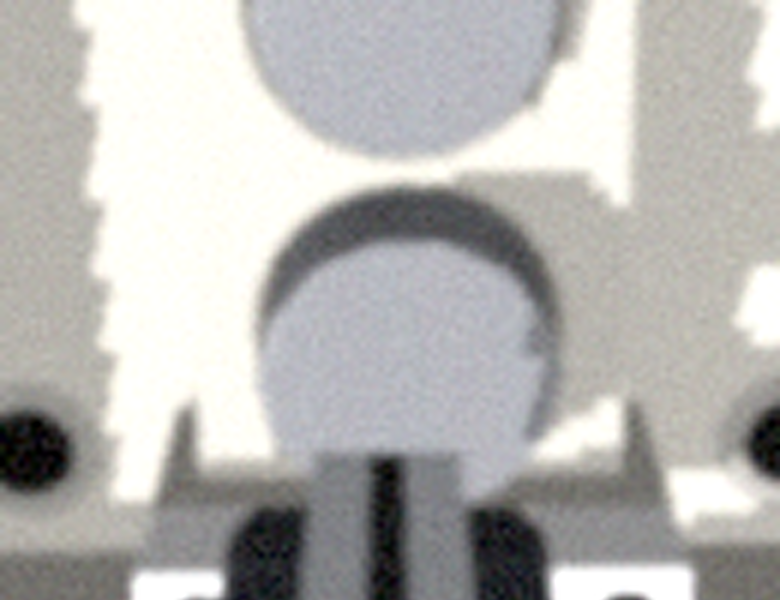

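The crop shows the proud crown centred near image (322, 233), with the fingertip edge at v≈245, u≈319. That puts the crown at about (533.5, -175). I'll move over it, stay above it, and let the arm settle.

Emit:
jog_arm --motion '[{"x":7.5,"y":1.7,"z":0,"ax":0,"ay":0,"az":-0.8,"claw":-1},{"x":7.5,"y":1.7,"z":4,"ax":0,"ay":0,"az":-0.8,"claw":-1},{"x":7.5,"y":1.7,"z":8,"ax":0,"ay":0,"az":-0.8,"claw":-1},{"x":7.5,"y":1.7,"z":8,"ax":0,"ay":0,"az":-0.8,"claw":-1},{"x":7.5,"y":1.7,"z":8,"ax":0,"ay":0,"az":-0.8,"claw":-1}]'

```text
clock: 3.25
tcp_pos: [533.0, -174.8, 173.0]
orientation: [-0.001, 0.698, 0.716, -0.001]
contact_force: [-0.1, -0.4, 0.8]
opening: 0.0
```

```bash
python3 plan.py 533.5 -175 168
python3 - <<'E'
from h import *
from station import *
import cv2
c=get_calibration('wrist'); im=read_camera('wrist')[:,:,::-1].copy()
cv2.imwrite('pics/w3.png',im)
print('tcp px',proj(c,bot.sense()['tcp_pos']))
for p in ([533.5,-175,158],[533.5,-137,147]): print(p,proj(c,p))
im=im[160:290,255:385]
cv2.imwrite('pics/w3c.png',cv2.resize(np.clip(im*1.8,0,255).astype('uint8'),(780,780),interpolation=cv2.INTER_CUBIC)[:600])
E
```

```text
t 3.25 tcp [ 533.  -174.8  173. ] F [-0.1 -0.4  0.8] open 0.0 j [-0.44  0.24  0.78  1.79 -0.18  1.19  0.43]
shift [-0.2  0.5  5. ] rot [-0.2  0.   0. ]
tcp px [321.69253682 262.84212159]
[533.5, -175, 158] [322.32129842 250.4354554 ]
[533.5, -137, 147] [324.09727435 186.14999683]
```

View pics/w3c.png

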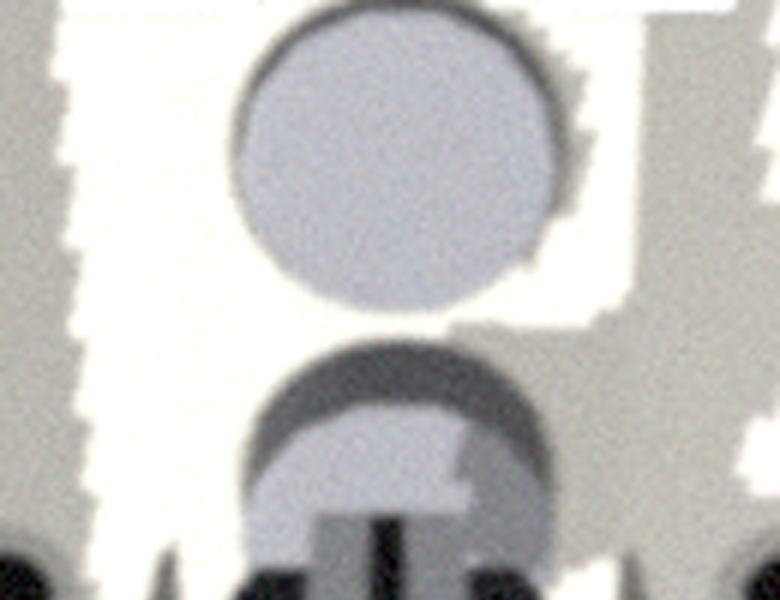

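The fingertips' front edge (crop y≈515) lies only about 6 mm ahead of the crown centre along the row. Shifting 4 mm along +x of the tool centres it, away from the end saddle. Then I'll come down slowly.

Emit:
jog_arm --motion '[{"x":2,"y":1,"z":1,"ax":0,"ay":0,"az":0,"claw":-1},{"x":4,"y":1,"z":4,"ax":0,"ay":0,"az":0,"claw":-1},{"x":4,"y":1,"z":7,"ax":0,"ay":0,"az":0,"claw":-1},{"x":4,"y":1,"z":9,"ax":0,"ay":0,"az":0,"claw":-1},{"x":4,"y":1,"z":10,"ax":0,"ay":0,"az":0,"claw":-1}]'

```text
clock: 3.8
tcp_pos: [533.7, -170.8, 162.7]
orientation: [-0.001, 0.698, 0.716, -0.001]
contact_force: [0.4, 0.1, -0.3]
opening: 0.002
```

Emit:
jog_arm --motion '[{"x":0,"y":0,"z":1,"ax":0,"ay":0,"az":0,"claw":-1},{"x":0,"y":0,"z":2,"ax":0,"ay":0,"az":0,"claw":-1},{"x":0,"y":0,"z":3,"ax":0,"ay":0,"az":0,"claw":-1},{"x":0,"y":0,"z":4,"ax":0,"ay":0,"az":0,"claw":-1},{"x":0,"y":0,"z":5,"ax":0,"ay":0,"az":0,"claw":-1}]'

```text
clock: 4.3
tcp_pos: [533.7, -170.8, 157.6]
orientation: [-0.001, 0.698, 0.716, -0.001]
contact_force: [-0.5, -0.5, 0.1]
opening: 0.003
```

Emit:
jog_arm --motion '[{"x":0,"y":0,"z":0.8,"ax":0,"ay":0,"az":0,"claw":-1},{"x":0,"y":0,"z":1.6,"ax":0,"ay":0,"az":0,"claw":-1},{"x":0,"y":0,"z":2.4,"ax":0,"ay":0,"az":0,"claw":-1},{"x":0,"y":0,"z":3.2,"ax":0,"ay":0,"az":0,"claw":-1},{"x":0,"y":0,"z":4,"ax":0,"ay":0,"az":0,"claw":-1}]'

```text
clock: 4.8
tcp_pos: [533.8, -170.8, 153.7]
orientation: [-0.001, 0.698, 0.716, -0.001]
contact_force: [-1.0, 0.5, 3.8]
opening: -0.0
```

Emit:
jog_arm --motion '[{"x":0,"y":0,"z":0.8,"ax":0,"ay":0,"az":0,"claw":-1},{"x":0,"y":0,"z":1.6,"ax":0,"ay":0,"az":0,"claw":-1},{"x":0,"y":0,"z":2.4,"ax":0,"ay":0,"az":0,"claw":-1},{"x":0,"y":0,"z":3.2,"ax":0,"ay":0,"az":0,"claw":-1},{"x":0,"y":0,"z":4,"ax":0,"ay":0,"az":0,"claw":-1}]'

```text
clock: 5.3
tcp_pos: [533.8, -170.9, 149.6]
orientation: [-0.001, 0.698, 0.716, -0.001]
contact_force: [-2.1, 0.8, 2.8]
opening: 0.001
```

Emit:
jog_arm --motion '[{"x":0,"y":0,"z":0.3,"ax":0,"ay":0,"az":0,"claw":-1},{"x":0,"y":0,"z":0.6,"ax":0,"ay":0,"az":0,"claw":-1},{"x":0,"y":0,"z":0.9,"ax":0,"ay":0,"az":0,"claw":-1},{"x":0,"y":0,"z":1.2,"ax":0,"ay":0,"az":0,"claw":-1},{"x":0,"y":0,"z":1.5,"ax":0,"ay":0,"az":0,"claw":-1}]'

```text
clock: 5.8
tcp_pos: [533.8, -170.9, 148.1]
orientation: [-0.001, 0.698, 0.716, -0.001]
contact_force: [-0.5, 0.5, 3.1]
opening: 0.003
```

Emit:
jog_arm --motion '[{"x":0,"y":0,"z":0.2,"ax":0,"ay":0,"az":0,"claw":-1},{"x":0,"y":0,"z":0.4,"ax":0,"ay":0,"az":0,"claw":-1},{"x":0,"y":0,"z":0.6,"ax":0,"ay":0,"az":0,"claw":-1},{"x":0,"y":0,"z":0.8,"ax":0,"ay":0,"az":0,"claw":-1},{"x":0,"y":0,"z":1.0,"ax":0,"ay":0,"az":0,"claw":-1}]'

```text
clock: 6.3
tcp_pos: [533.8, -170.8, 147.2]
orientation: [-0.001, 0.698, 0.716, -0.001]
contact_force: [-2.1, 0.2, 6.5]
opening: -0.001
```

Emit:
jog_arm --motion '[{"x":0,"y":0,"z":0.1,"ax":0,"ay":0,"az":0,"claw":-1},{"x":0,"y":0,"z":0.2,"ax":0,"ay":0,"az":0,"claw":-1},{"x":0,"y":0,"z":0.3,"ax":0,"ay":0,"az":0,"claw":-1},{"x":0,"y":0,"z":0.4,"ax":0,"ay":0,"az":0,"claw":-1},{"x":0,"y":0,"z":0.5,"ax":0,"ay":0,"az":0,"claw":-1}]'

```text
clock: 6.8
tcp_pos: [533.8, -170.8, 147.1]
orientation: [-0.001, 0.698, 0.716, -0.001]
contact_force: [-4.8, 0.4, 11.0]
opening: 0.003
```

The force rose to 11 N with the tip stuck at z = 147.1, so that is the hard stop. Now straight up.

Emit:
jog_arm --motion '[{"x":0,"y":0,"z":-3,"ax":0,"ay":0,"az":0,"claw":-1},{"x":0,"y":0,"z":-12,"ax":0,"ay":0,"az":0,"claw":-1},{"x":0,"y":0,"z":-35,"ax":0,"ay":0,"az":0,"claw":-1},{"x":0,"y":0,"z":-70,"ax":0,"ay":0,"az":0,"claw":-1},{"x":0,"y":0,"z":-110,"ax":0,"ay":0,"az":0,"claw":-1}]'

```text
clock: 7.3
tcp_pos: [533.5, -170.8, 258.0]
orientation: [-0.001, 0.698, 0.716, -0.002]
contact_force: [1.0, 0.5, 0.7]
opening: -0.002
```

Emit:
jog_arm --motion '[{"x":15,"y":0,"z":-10,"ax":0,"ay":0,"az":0,"claw":-1},{"x":30,"y":0,"z":-20,"ax":0,"ay":0,"az":0,"claw":-1},{"x":40,"y":0,"z":-20,"ax":0,"ay":0,"az":0,"claw":-1},{"x":40,"y":0,"z":-20,"ax":0,"ay":0,"az":0,"claw":-1},{"x":40,"y":0,"z":-20,"ax":0,"ay":0,"az":0,"claw":-1}]'

```text
clock: 7.8
tcp_pos: [532.2, -131.0, 277.4]
orientation: [-0.002, 0.698, 0.716, -0.002]
contact_force: [-0.4, -0.6, -0.7]
opening: -0.001
```

Run:
```python
from station import *
import cv2,numpy as np
im=read_camera('wrist')[:,:,::-1][120:290,235:405]
cv2.imwrite('pics/w4c.png',cv2.resize(np.clip(im*1.7,0,255).astype('uint8'),(595,595),interpolation=cv2.INTER_CUBIC))
print(bot.sense()['tcp_pos'],bot.sense()['contact_force'])
```

```text
[ 532.14388749 -131.45809791  277.40192003] [-0.5497004   0.76814021  0.26214959]
```

View pics/w4c.png

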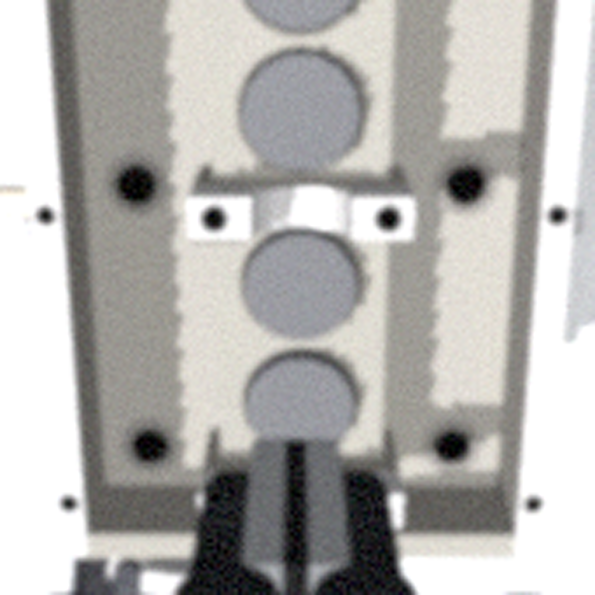

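The pressed tappet (crop about (302, 400)) now shows only a thin rim and shadow like its neighbour at (302, 283), so it's level. The hand is clear.

```bash
python3 -c "
from station import bot
print(bot.hand_in())"
```

```text
the job is handed in; nothing more can be done
None
```

I pressed the proud tappet home, took the hand up clear, and handed the job in. It was the end bore on the robot's right (head y = -151). `hand_in` reports no verdict.

- **Pressing:** I used shut fingers, going straight down slowly. The drag read about 3–4 N. At fingertip z = 147.1 mm the tip stopped and the force rose to 11 N, so the tappet is on its stop. The home height is 147 mm.
- **Final position:** The TCP is at z = 277 mm, about 130 mm above the crown. The force reading there is only noise, under 1 N. The clock read about 7.9 s of the 32 s allowed.
- **Last wrist picture:** The crown looks level with its neighbour, though the fingers hide its lower edge.
- **Disagreement:** The top camera and the close wrist view differed by about 3 mm across the row and up to 6 mm along it. I followed the wrist view of the fingertips against the crown.
- **Not checked:** I took no picture at the end to compare the bench parts. The hand stayed above them, and no unexpected force showed in any move.

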